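# Lift the spatula out of the soaking tray and hold it over the kidney dish

### The job

The long spatula lies in the white soaking tray, partly under a fixed cover whose window is shorter than the spatula: tilt it, bring it out one end first through the window without forcing it against the cover, and hold it level about 10 cm above the desk over the middle of the kidney dish to drain. Finish while still holding it there in the gripper, steady and touching nothing else; leave the dish and the other things on the desk where they are.

Things in the scene. Friction and masses are not known exactly. Their poses are not given: they have to be found in the camera images.
- tray: White soaking tray fixed to the desk, 300 mm long (its x) x 160 mm wide (its y) x 62 mm high, walls 5 mm, floor 4 mm thick. Origin: centre of the underside; z up. Inside 290 x 150 mm, 54 mm high under the grey cover. Two ribs across the floor at x = +-35 mm, 6 mm wide, their tops at 14 mm; the spatula lies on them.
- cover: Flat grey cover fixed on the tray, 300 x 160 mm, 4 mm thick (58 to 62 mm above the desk), with one rectangular window in its middle, 120 mm along x (-60 to +60 mm) by 130 mm along y. Origin: centre of its underside; axes as the tray's.
- window (a point): Centre of the tray's window, level with the top of the grey cover (62 mm above the desk); axes as the tray's.
- spatula: Rigid ointment spatula, 190 mm long, 60 g, lying along the tray with both ends hidden under the cover. Origin: middle of its length, on its underside; x along it towards the steel blade, z up. Blue handle with black rings at the middle, 14 mm wide (y) x 16 mm high, from x = -95 to +55 mm; steel blade 20 mm wide, 3 mm thick, from +55 to +95 mm. It balances within 10 mm of the middle: grip it there, across the handle. It starts with its blade towards the tray's +x end.
- blade_end (a point): Tip of the spatula's blade: x = +95 mm, on the centre line, 8 mm above its underside.
- handle_end (a point): Butt of the spatula's handle: x = -95 mm, on the centre line, 8 mm above its underside.
- dish: Loose steel kidney dish, 209 mm long (its y) x 108 mm wide (its x) x 33 mm high, open at the top, empty. Origin: centre of the underside; z up.
- dropper_bottle: Bystander: small amber bottle with black dropper top, 33 mm wide, 102 mm high. Origin: centre of the underside.
- stamp: Bystander: wooden rubber stamp standing upright, 23 x 46 x 70 mm. Origin: centre of the underside.
- logger: Bystander: cream temperature logger lying flat, 52 x 82 x 17 mm. Origin: centre of the underside.
- tape: Bystander: roll of tan tape lying flat, 98 mm across, 25 mm high. Origin: centre of the underside.
Things that resemble listed ones, but are neither listed nor needed, are in the scene too. There is more than one size of the spatula; the job needs the larger.

How it is judged:
By the outcome, as a careful person would: the job done as asked, in the order asked, and still so for the second after the job is handed in, while the arm keeps its last pose, push and grip.
It also fails if it takes over 38 s, if anything falls off the work surface, if the arm or the gripper's body presses on something with over 40 N, if the wrist force passes 120 N, or if a joint passes its speed limit or range.

### The arm

A 6-joint arm with a two-finger parallel gripper is mounted at the origin on a cart in front of the work surface, level with it; the furniture and walls round the work are solid. World frame = base frame: x ahead of the robot, y to its left, z up, the work surface at z = 0. Lengths are in mm, angles in rad, forces in N, time in s.
With the tool pointing down it reaches from about 275 to 750 mm from the base axis. Payload 10.2 kg.
Tool frame: the origin (TCP) lies at the very end of the fingers, on their centre line; the grasp point (between the pads) lies 19 mm behind it; z points along the fingers, y is the direction in which the jaws open and shut (so a half turn about z gives the same grasp; the last joint's range is limited). The gripper opens to 85 mm and grips with 20 to 120 N. Pads are 22 mm wide; open, the fingers measure 114 mm over their backs; the gripper's body (76 mm by 85 mm) begins 54 mm behind the grasp point. The pads swing forward as they close: fully open they stand 13 mm farther back than shut.
Start: joints at [1.039, 0.313, 1.498, -0, 1.331, -0.223], TCP at [159.568, 500.169, 231.294] pointing down, gripper open.
Joint ranges: [-2.94, 2.94], [-0.97, 2.17], [0.19, 2.56], [-1.23, 4.37], [0.02, 3.11], [-2.88, 2.88]. Speed limits (rad/s): [2.39, 2.39, 3.01, 3.14, 3.14, 3.14].

### API

Orientations are given as a unit quaternion [w, x, y, z].
In Python, from rig import ctrl, eyes, order gives the robot as it stands.
- The arm moves only by the tool move_arm, never from a script. Its argument "deltas" is a list of rows, each a list of 6 numbers: the shift along the tool's x, y, z in cm, then the turn, a rotation vector about the tool's x, y, z in degrees. A call has exactly 10 rows; each row shifts and turns the commanded pose from where the row before left it, along the tool's axes as they then stand; what a row does not reach is not made up. A row lasts 1/10 s, in which the tool goes at most 50 mm and 8.59 degrees, less where a joint would pass 70% of its speed; a pose out of reach is approached as far as the arm can. A call is refused whole if a number of a shift passes 5 or a number of a turn 8.59, either way. A call with a gripper value outside its range is refused whole. "grip" is the finger opening in cm, from 0 to 8.54, set as the call begins (left out, the last holds). The fingers move at their own pace and stop on an object; "newtons" is the grip in N (left out, the last holds). Time passes only in rows, so rows that do not move let the fingers close, or fill a call up. It gives the time, the measured TCP pose, the force and the opening at its end, in the units of the state.
- ctrl.sense(): the state, without advancing time (a new reading comes with each control period).
- eyes.capture(name): name is "scene" or "top" or "wrist"; returns the picture (480x640x3 uint8, blue, green, red); there is no depth.
- eyes.camera_params(name): a dict with "K" (3x3 intrinsics, pixels), "camera_from_world" (4x4, takes a point from world to camera coordinates). Camera axes: x right, y down, z forward; pixel columns grow to the right and rows downward; lengths in mm; the calibration is good to about 2 mm. The wrist camera is an equidistant fisheye: a pixel r from the principal point sees the ray r / f radians off the axis. A picture is of the moment at which its call begins: read the wrist's pose just before it. camera_params takes no time and is no camera call; for the wrist camera it gives the pose at the moment of the call.
- order.finish_job(): hands the job in, once; it reports no verdict.
The state is a dict: "time_s": time; "joints": joint angles; "dq": joint speeds; "tau": joint torques, N m; "eef_pos": TCP position; "ee_rot": TCP orientation; "force": force on the tool from outside, world axes, zero at the start; "wrist_torque": the same for the moment, N m; "grip_width": opening from 0.0 (shut) to 1.0 (fully open).
Only numpy, scipy, OpenCV 4.12 (cv2) and the standard library are available. Lean on these libraries where they do the work, as an engineer would, in place of code of your own. Each camera call takes 0.05 s, during which the arm holds its last target.

## Working session

There is one attempt and no reset: what is moved stays moved. The work goes in short steps, Python scripts to look and compute and a tool call to move; the robot and the scene stay as the last step left them, time stands still between calls to the robot, and variables do not carry over. Pictures are saved under pics/ and viewed, and the job is handed in when it is done.

Besides the shell and the picture viewer there is one more tool, called by a JSON object that holds its "api" and its "payload". move_arm: Moves the arm, as the interface text tells. Its arguments: {"type":"object","properties":{"deltas":{"type":"array"},"grip":{"type":"number"},"newtons":{"type":"number"}},"required":["deltas"]}

```bash
mkdir -p pics; ls; python3 - <<'E'
from rig import ctrl, eyes, order
import cv2,numpy as np
s=ctrl.sense();print({k:np.round(v,3) for k,v in s.items()})
for n in("scene","top"):
    cv2.imwrite(f"pics/{n}0.png",eyes.capture(n));p=eyes.camera_params(n);print(n,np.round(p["K"],1).tolist(),np.round(p["camera_from_world"],3).tolist())
E
```

```text
pics
{'time_s': np.float64(0.0), 'joints': array([ 1.039,  0.313,  1.498,  0.   ,  1.331, -0.223]), 'dq': array([-0.   , -0.001, -0.001,  0.   ,  0.   ,  0.002]), 'tau': array([-0.0000e+00, -4.1227e+01, -2.5974e+01, -0.0000e+00,  4.0000e-03,
       -0.0000e+00]), 'eef_pos': array([159.414, 499.942, 230.745]), 'ee_rot': array([-0.   ,  0.154,  0.988, -0.001]), 'force': array([-0.153,  0.138, -0.296]), 'wrist_torque': array([-0.001, -0.007,  0.028]), 'grip_width': np.float64(0.999)}
scene [[550.2, 0.0, 309.7], [0.0, 550.2, 234.1], [0.0, 0.0, 1.0]] [[0.78, -0.626, -0.005, -396.87], [-0.408, -0.503, -0.762, 332.063], [0.474, 0.596, -0.648, 804.006], [0.0, 0.0, 0.0, 1.0]]
top [[599.8, 0.0, 324.9], [0.0, 599.8, 241.2], [0.0, 0.0, 1.0]] [[0.006, -1.0, -0.003, 103.979], [-0.996, -0.006, -0.086, 589.833], [0.086, 0.004, -0.996, 1227.683], [0.0, 0.0, 0.0, 1.0]]
```

View pics/scene0.png

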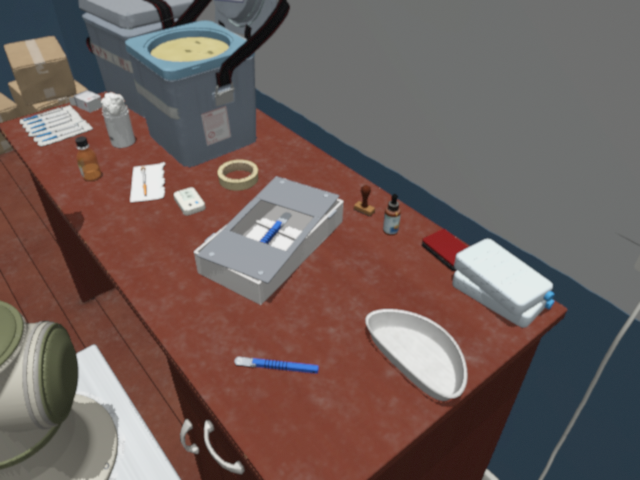

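View pics/top0.png

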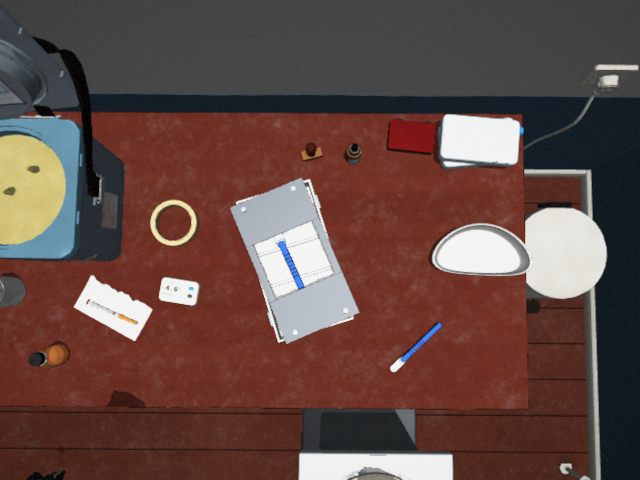

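The top view shows two blue spatulas. One is in the tray, seen through the window at (290,265), and the other is loose on the desk at (415,347). The one in the tray with its ends hidden fits the description. I'll confirm with enlarged crops.

```bash
python3 - <<'E'
import cv2,numpy as np
t=cv2.imread("pics/top0.png")
cv2.imwrite("pics/c1.png",cv2.resize(t[170:350,220:370],None,fx=4,fy=3.3,interpolation=cv2.INTER_CUBIC)[:600])
c=cv2.resize(t[170:350,220:370],None,fx=3.3,fy=3.3,interpolation=cv2.INTER_CUBIC);cv2.imwrite("pics/c1.png",c)
c=cv2.resize(t[200:380,380:540],None,fx=3.3,fy=3.3,interpolation=cv2.INTER_CUBIC);cv2.imwrite("pics/c2.png",c)
E
```

```text
(no output)
```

View pics/c1.png

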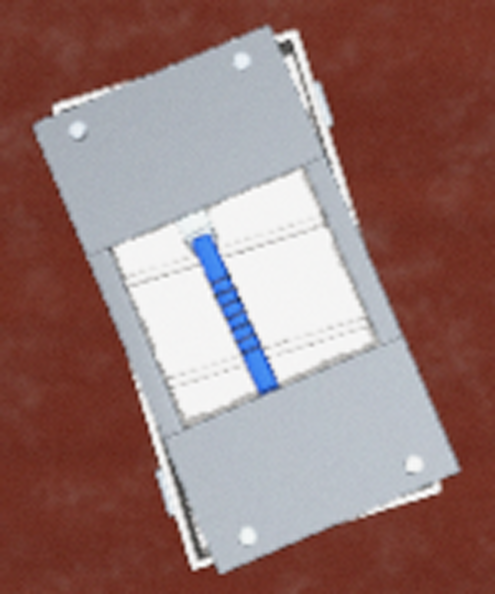

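View pics/c2.png

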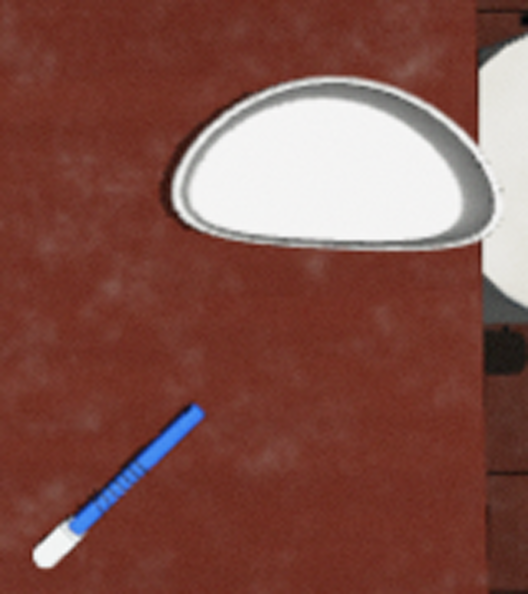

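The crop confirms it. The tray spatula has a wide blade at crop (198,225), its rings are about 50 mm behind the blade root, and its handle runs under the cover, so it is the larger one. The loose one on the desk is shorter overall, about 140 mm. Next I'll fit the poses.

```bash
cat > h.py <<'E'
import numpy as np
from scipy.spatial.transform import Rotation as R
from scipy.optimize import least_squares
def ray(p,uv):
    K=np.array(p["K"]);T=np.array(p["camera_from_world"]);uv=np.atleast_2d(uv)
    d=np.c_[(uv-K[:2,2])/[K[0,0],K[1,1]],np.ones(len(uv))]
    return -T[:3,:3].T@T[:3,3], d@T[:3,:3]
def rayf(p,uv):
    K=np.array(p["K"]);T=np.array(p["camera_from_world"]);uv=np.atleast_2d(uv)
    q=(uv-K[:2,2])/[K[0,0],K[1,1]];r=np.linalg.norm(q,axis=1)
    d=np.c_[q*(np.sinc(r/np.pi))[:,None],np.cos(r)]
    return -T[:3,:3].T@T[:3,3], d@T[:3,:3]
def atz(cd,z):
    c,d=cd; return c+d*((z-c[2])/d[:,2])[:,None]
def fit2(pts,model):
    """rigid 2D fit: x,y,yaw"""
    f=lambda v:(model@np.array([[np.cos(v[2]),np.sin(v[2])],[-np.sin(v[2]),np.cos(v[2])]])+v[:2]-pts).ravel()
    best=min((least_squares(f,[*pts.mean(0),a]) for a in (0.4,0,1.57)),key=lambda s:s.cost)
    return best.x, f(best.x).reshape(-1,2)
def quat(R_): q=R_.as_quat(); return q[[3,0,1,2]]
def fromq(q): return R.from_quat([q[1],q[2],q[3],q[0]])
def rows(pose,target,n):
    """pose,target=(pos mm,R); print tool-frame rows: straight shift with const rotvec"""
    p0,r0=pose;p1,r1=target
    w=(r0.inv()*r1).as_rotvec()/n; out=[];r=r0;p=np.array(p0,float)
    for i in range(n):
        want=np.array(p0)+(np.array(p1)-p0)*(i+1)/n
        d=np.round(r.inv().apply(want-p)/10,2);ww=np.round(np.degrees(w),2)
        out.append([float(a) for a in [*d,*ww]]);p=p+r.apply(d*10);r=r*R.from_rotvec(np.radians(ww))
    return out,p,r
E
python3 - <<'E'
from h import *
from rig import eyes
p=eyes.camera_params("top")
o=np.array([220,170]);s=3.3
pts=np.array([(270,27),(35,125),(220,572),(460,470),(305,167),(110,247),(187,427),(375,343)])/s+o
w=atz(ray(p,pts),62)[:,:2]
m=np.array([(150,-80),(150,80),(-150,80),(-150,-80),(60,-65),(60,65),(-60,65),(-60,-65)],float)
v,r=fit2(w,m);print(v[:2],np.degrees(v[2]));print(r.round(1))
sp=np.array([(204,237),(232,315),(268,390)])/s+o
W=atz(ray(p,sp),30)[:,:2];c,sn=np.cos(v[2]),np.sin(v[2]);print("spat in tray",((W-v[:2])@np.array([[c,-sn],[sn,c]])).round(1), W.round(1))
o=np.array([380,200]); d=np.array([(172,188),(498,195),(335,76),(335,250)])/s+o
print("dish rim",atz(ray(p,d),33).round(1))
a=np.array([(203,410),(40,562)])/s+o;a=atz(ray(p,a),10);print(a,np.linalg.norm(a[0]-a[1]))
E
```

```text
[548.10129358 169.42282479] 23.3671986572636
[[ 2.3 -0.2]
 [ 1.1  2. ]
 [-1.9  0.7]
 [-0.8 -0.9]
 [ 1.1  0.3]
 [-0.3  0.2]
 [-0.6  1.4]
 [-1.  -3.5]]
spat in tray [[ 46.7  10.3]
 [ -5.6  13. ]
 [-57.8  10.4]] [[586.9 197.4]
 [537.8 179.2]
 [490.9 156.1]]
dish rim [[ 557.1 -114.6   33. ]
 [ 554.  -318.9   33. ]
 [ 628.5 -218.    33. ]
 [ 518.9 -216.2   33. ]]
[[ 417.85655183 -137.02359724   10.        ]
 [ 322.30835569  -33.55562504   10.        ]] 140.83706563330625
```

```bash
python3 - <<'E'
from h import *
from rig import ctrl
s=ctrl.sense();r0=fromq(s["ee_rot"]);p0=s["eef_pos"]
print(r0.as_matrix().round(3))
yaw=np.radians(23.4);c,n=np.cos(yaw),np.sin(yaw)
rt=R.from_matrix(np.array([[c,n,0],[n,-c,0],[0,0,-1]]))
o,p,r=rows((p0,r0),((536,176,220),rt),20);[print(x) for x in o];print(p)
E
```

```text
[[-0.953  0.304 -0.001]
 [ 0.304  0.953 -0.001]
 [ 0.    -0.001 -1.   ]]
[-2.29, -0.97, 0.05, -0.0, 0.0, 6.95]
[-2.38, -0.69, 0.06, -0.0, 0.0, 6.95]
[-2.45, -0.39, 0.05, -0.0, 0.0, 6.95]
[-2.49, -0.1, 0.06, -0.0, 0.0, 6.95]
[-2.47, 0.21, 0.05, -0.0, 0.0, 6.95]
[-2.43, 0.51, 0.06, -0.0, 0.0, 6.95]
[-2.36, 0.79, 0.05, -0.0, 0.0, 6.95]
[-2.23, 1.08, 0.06, -0.0, 0.0, 6.95]
[-2.1, 1.34, 0.05, -0.0, 0.0, 6.95]
[-1.91, 1.58, 0.06, -0.0, 0.0, 6.95]
[-1.71, 1.8, 0.05, -0.0, 0.0, 6.95]
[-1.48, 1.99, 0.05, -0.0, 0.0, 6.95]
[-1.23, 2.16, 0.06, -0.0, 0.0, 6.95]
[-0.96, 2.29, 0.05, -0.0, 0.0, 6.95]
[-0.67, 2.39, 0.06, -0.0, 0.0, 6.95]
[-0.38, 2.46, 0.05, -0.0, 0.0, 6.95]
[-0.08, 2.48, 0.06, -0.0, 0.0, 6.95]
[0.23, 2.47, 0.05, -0.0, 0.0, 6.95]
[0.52, 2.43, 0.06, -0.0, 0.0, 6.95]
[0.81, 2.35, 0.05, -0.0, 0.0, 6.95]
[536.01394626 176.03204522 220.0048675 ]
```

{"api": "move_arm", "payload": {"deltas": [[-2.29, -0.97, 0.05, 0, 0, 6.95], [-2.38, -0.69, 0.06, 0, 0, 6.95], [-2.45, -0.39, 0.05, 0, 0, 6.95], [-2.49, -0.1, 0.06, 0, 0, 6.95], [-2.47, 0.21, 0.05, 0, 0, 6.95], [-2.43, 0.51, 0.06, 0, 0, 6.95], [-2.36, 0.79, 0.05, 0, 0, 6.95], [-2.23, 1.08, 0.06, 0, 0, 6.95], [-2.1, 1.34, 0.05, 0, 0, 6.95], [-1.91, 1.58, 0.06, 0, 0, 6.95]]}}

```text
time_s: 1.1
eef_pos: [348.4, 337.4, 225.5]
ee_rot: [-0.0, 0.691, 0.722, -0.0]
force: [0.8, -0.1, -0.2]
grip_width: 1.002
```

{"api": "move_arm", "payload": {"deltas": [[-1.71, 1.8, 0.05, 0, 0, 6.95], [-1.48, 1.99, 0.05, 0, 0, 6.95], [-1.23, 2.16, 0.06, 0, 0, 6.95], [-0.96, 2.29, 0.05, 0, 0, 6.95], [-0.67, 2.39, 0.06, 0, 0, 6.95], [-0.38, 2.46, 0.05, 0, 0, 6.95], [-0.08, 2.48, 0.06, 0, 0, 6.95], [0.23, 2.47, 0.05, 0, 0, 6.95], [0.52, 2.43, 0.06, 0, 0, 6.95], [0.81, 2.35, 0.05, 0, 0, 6.95]]}}

```text
time_s: 2.1
eef_pos: [536.7, 175.5, 220.0]
ee_rot: [-0.0, 0.98, 0.2, -0.0]
force: [-0.7, 0.2, -0.1]
grip_width: 0.997
```

```bash
python3 - <<'E'
from h import *
from rig import ctrl,eyes
import cv2,pickle
s=ctrl.sense();print(s["time_s"],s["eef_pos"].round(1),fromq(s["ee_rot"]).as_matrix().round(3),s["joints"].round(3),s["force"].round(1))
p=eyes.camera_params("wrist");im=eyes.capture("wrist");pickle.dump(p,open("w1.pkl","wb"));cv2.imwrite("pics/w1.png",im)
print({k:np.round(v,3).tolist() for k,v in p.items() if hasattr(v,'__len__')})
E
```

```text
2.1 [536.7 175.5 220. ] [[ 0.92   0.391 -0.001]
 [ 0.391 -0.92  -0.   ]
 [-0.001 -0.    -1.   ]] [ 0.109  0.409  1.392 -0.     1.341  1.278] [-0.7  0.2 -0.1]
{'K': [[371.648, 0.0, 319.577], [0.0, 371.648, 238.944], [0.0, 0.0, 1.0]], 'camera_from_world': [[0.392, -0.92, -0.0, -49.142], [-0.872, -0.371, 0.32, 494.966], [-0.294, -0.125, -0.947, 548.874], [0.0, 0.0, 0.0, 1.0]]}
```

View pics/w1.png

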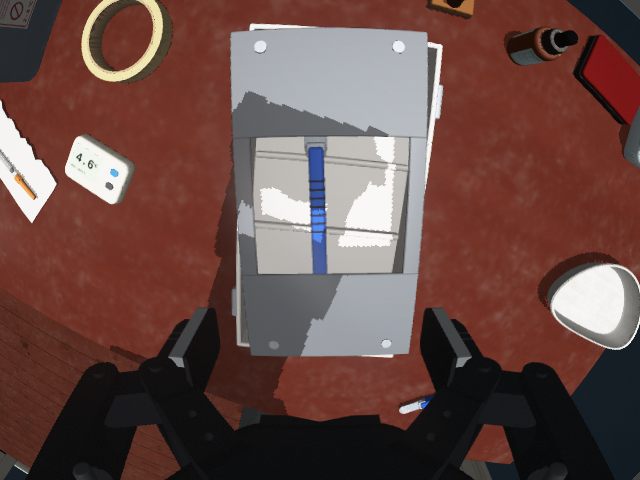

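```bash
python3 - <<'E'
import cv2
t=cv2.imread("pics/w1.png")
cv2.imwrite("pics/w1c.png",cv2.resize(t[120:290,220:440],None,fx=3.5,fy=3.5,interpolation=cv2.INTER_CUBIC))
E
```

```text
(no output)
```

View pics/w1c.png

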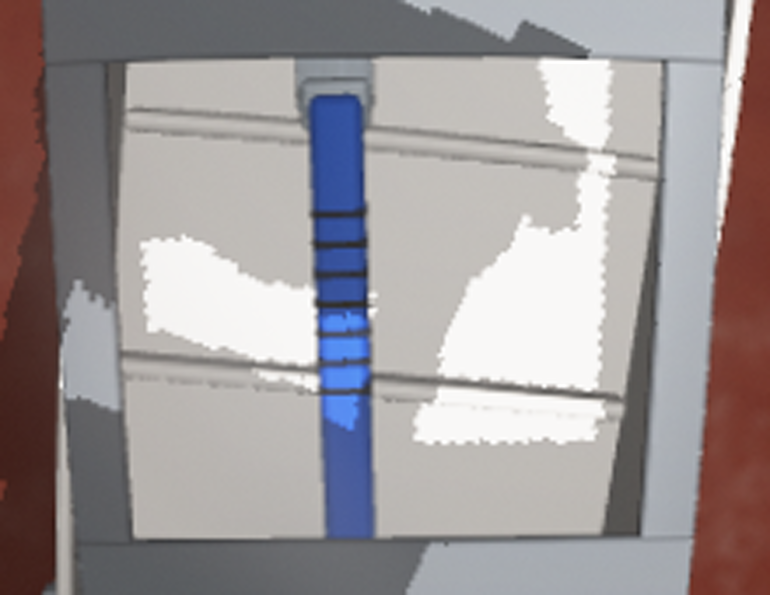

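```bash
python3 - <<'E'
from h import *
import pickle
p=pickle.load(open("w1.pkl","rb"));o=np.array([220,120])
f=lambda a,z:atz(rayf(p,np.array(a,float)/3.5+o),z)[:,:2]
win=f([(664,60),(107,62),(133,541),(640,541)],62)
m=np.array([(60,-65),(60,65),(-60,65),(-60,-65)],float)
v,r=fit2(win,m);print("win",v[:2].round(1),np.degrees(v[2]).round(2),r.round(1).tolist())
cc=atz(rayf(p,np.array([(427,36),(231,31),(250,354.),(409,355)])),62)[:,:2]
m2=np.array([(150,-80),(150,80),(-150,80),(-150,-80)],float)
v2,r2=fit2(cc,m2);print("cov",v2[:2].round(1),np.degrees(v2[2]).round(2),r2.round(1).tolist())
c,s=np.cos(v[2]),np.sin(v[2]);L=lambda w:((w-v[:2])@np.array([[c,-s],[s,c]])).round(1)
e=f([(312,97),(360,97),(326,538),(375,538)],30);print("handle",e.round(1).tolist(),L(e).tolist())
mid=(e[0]+e[1])/2-(e[2]+e[3])/2;print("yaw",np.degrees(np.arctan2(mid[1],mid[0])))
rg=f([(339,213),(341,303),(345,392)],30);print("rings",rg.round(1).tolist(),L(rg).tolist())
rib=f([(128,112),(657,165),(123,360),(622,402)],14);print("ribs",L(rib).tolist())
b=f([(298,75),(373,72)],22);print("blade",L(b).tolist())
E
```

```text
win [547.2 169.6] 23.44 [[-0.0, -0.8], [-0.2, 0.3], [-0.5, 0.2], [0.7, 0.3]]
cov [546.6 169.5] 23.25 [[3.7, -0.6], [-0.3, 0.3], [-3.0, -0.4], [-0.4, 0.7]]
handle [[584.1, 205.5], [588.8, 194.3], [473.8, 155.3], [479.1, 142.7]] [[48.1, 18.3], [48.0, 6.2], [-73.1, 16.1], [-73.1, 2.5]]
yaw 24.841197425882573
rings [[559.1, 187.5], [537.3, 177.7], [515.1, 167.1]] [[18.0, 11.7], [-5.9, 11.4], [-30.4, 10.5]]
ribs [[43.9, 68.3], [29.1, -75.0], [-25.6, 72.9], [-38.9, -68.4]]
blade [[53.3, 22.1], [53.9, 2.7]]
```

```bash
cat > plan.py <<'E'
import numpy as np, heapq, sys, pickle
boxes_c=[(60,58,151,62),(-151,58,-60,62),(145,0,151,62),(-151,0,-145,62)]
boxes_f=[(-200,-50,200,4),(32,0,42,14),(-37,0,-27,14)]
def moving(g): # rects in grasp frame (x along spatula, z along -tool z)
    return [(-95-g,-13,55-g,3),(55-g,-7,95-g,-3),(-12,-19,12,54),(-43,54,43,180)]
def outline(r):
    x=np.arange(r[0],r[2]+1e-6,(r[2]-r[0])/max(2,int((r[2]-r[0])/4)));z=np.arange(r[1],r[3]+1e-6,(r[3]-r[1])/max(2,int((r[3]-r[1])/4)))
    return np.r_[np.c_[x,0*x+r[1]],np.c_[x,0*x+r[3]],np.c_[0*z+r[0],z],np.c_[0*z+r[2],z]]
def sd(P,b):
    c=np.array([(b[0]+b[2])/2,(b[1]+b[3])/2]);h=np.array([(b[2]-b[0])/2,(b[3]-b[1])/2])
    q=np.abs(P-c)-h
    return (np.linalg.norm(np.maximum(q,0),axis=-1)+np.minimum(q.max(-1),0))
def setup(g):
    M=moving(g);return M,np.vstack([outline(m) for m in M])
OC=np.vstack([outline(b) for b in boxes_c]);OF=np.vstack([outline(b) for b in boxes_f[1:]])
def clear(S,x,z,th):
    M,O=S;c,s=np.cos(th),np.sin(th);Rm=np.array([[c,-s],[s,c]])
    P=O@Rm.T+[x,z];t=np.array([x,z])
    f=lambda OB,bs:min(min(sd(P,b).min() for b in bs),min(sd((OB-t)@Rm,m).min() for m in M))
    return f(OC,boxes_c),f(OF,boxes_f)
if __name__=="__main__":
    g=float(sys.argv[1]);d=float(sys.argv[2]);df=3;S=setup(g)
    x0=round(-6.5+g);st=(0,0,0) # units: 4mm,4mm,3deg relative
    X0,Z0=x0,31.
    memo={}
    def ok(n):
        if n not in memo:
            a,b=clear(S,X0+3*n[0],Z0+3*n[1],np.radians(3*n[2]));memo[n]=(a>=d and b>=df,a)
        return memo[n][0]
    print("start",clear(S,X0,Z0,0))
    Q=[(0,0,st)];G={st:0};par={}
    while Q:
        _,gc,n=heapq.heappop(Q)
        if gc>G[n]: continue
        z=Z0+3*n[1]
        if n[2]>=5 and z-np.sin(np.radians(3*n[2]))*(95+g)-13>65 : break
        if z>66+110*np.sin(np.radians(3*n[2])) : break
        for dx in(-1,0,1):
         for dz in(-1,0,1):
          for dt in(-1,0,1):
            if not(dx or dz or dt):continue
            m=(n[0]+dx,n[1]+dz,n[2]+dt)
            if m[2]<0 or m[2]>24 or abs(m[0])>50 or m[1]<-3 or m[1]>60:continue
            if not ok(m):continue
            c=gc+np.sqrt(dx*dx+dz*dz+dt*dt)+0.5*max(0,8-memo[m][1])/8
            if c<G.get(m,1e9):
                G[m]=c;par[m]=n;heapq.heappush(Q,(c+max(0,20-m[1])*.9,c,m))
    else: print("none");sys.exit()
    path=[n]
    while n in par: n=par[n];path.append(n)
    path=[(X0+3*a,Z0+3*b,3*c) for a,b,c in path[::-1]]
    for q in path: print([float(v) for v in q],[round(float(v),1) for v in clear(S,q[0],q[1],np.radians(q[2]))])
    print(len(path))
E
for g in -8 0 8; do for d in 7 5 4; do echo "== g $g d $d"; timeout 250 python3 plan.py $g $d | tail -1; done; done
```

```text
== g -8 d 7
none
== g -8 d 5
none
== g -8 d 4
none
== g 0 d 7
none
== g 0 d 5
none
== g 0 d 4
40
== g 8 d 7
43
== g 8 d 5
41
== g 8 d 4
40
```

```bash
for a in "4 6" "5 7" "6 8" "8 9"; do echo "== $a"; timeout 250 python3 plan.py $a > o_"${a// /_}"; tail -1 o_"${a// /_}"; done; cat o_5_7
```

```text
== 4 6
43
== 5 7
43
== 6 8
none
== 8 9
none
start (np.float64(24.0), np.float64(4.0))
[-2.0, 31.0, 0.0] [24.0, 4.0]
[-5.0, 34.0, 0.0] [21.0, 7.0]
[-8.0, 34.0, 0.0] [21.0, 7.0]
[-11.0, 37.0, 0.0] [18.0, 5.7]
[-14.0, 40.0, 0.0] [15.0, 7.1]
[-17.0, 40.0, 0.0] [15.0, 7.0]
[-20.0, 40.0, 0.0] [15.0, 7.0]
[-23.0, 40.0, 0.0] [15.0, 7.0]
[-26.0, 43.0, 3.0] [13.3, 9.4]
[-29.0, 43.0, 3.0] [13.3, 9.5]
[-32.0, 43.0, 3.0] [13.0, 9.7]
[-35.0, 46.0, 6.0] [7.6, 12.6]
[-38.0, 49.0, 9.0] [7.7, 15.7]
[-38.0, 52.0, 12.0] [7.4, 14.5]
[-35.0, 52.0, 15.0] [9.0, 9.6]
[-32.0, 55.0, 18.0] [8.5, 7.7]
[-29.0, 55.0, 18.0] [9.4, 7.7]
[-26.0, 55.0, 18.0] [10.4, 7.7]
[-23.0, 58.0, 18.0] [8.4, 10.7]
[-20.0, 61.0, 21.0] [8.5, 9.0]
[-17.0, 61.0, 21.0] [9.6, 9.0]
[-14.0, 61.0, 21.0] [10.7, 9.0]
[-11.0, 61.0, 21.0] [11.8, 9.0]
[-8.0, 61.0, 21.0] [12.8, 9.0]
[-5.0, 61.0, 21.0] [13.9, 9.0]
[-2.0, 61.0, 21.0] [11.7, 9.0]
[1.0, 61.0, 21.0] [9.0, 9.0]
[4.0, 64.0, 21.0] [9.1, 12.0]
[7.0, 67.0, 21.0] [10.7, 15.0]
[10.0, 70.0, 21.0] [10.9, 18.0]
[13.0, 73.0, 21.0] [9.2, 21.0]
[16.0, 73.0, 21.0] [10.2, 21.0]
[19.0, 76.0, 21.0] [8.5, 24.0]
[22.0, 76.0, 21.0] [9.6, 23.7]
[25.0, 76.0, 21.0] [10.7, 22.7]
[28.0, 79.0, 21.0] [8.9, 24.4]
[31.0, 79.0, 21.0] [10.0, 23.3]
[34.0, 82.0, 21.0] [8.3, 25.0]
[37.0, 82.0, 21.0] [8.2, 24.0]
[40.0, 85.0, 21.0] [8.2, 25.7]
[43.0, 85.0, 18.0] [7.0, 29.8]
[46.0, 88.0, 15.0] [9.1, 37.0]
[46.0, 91.0, 12.0] [9.7, 45.1]
43
```

```bash
python3 - <<'E'
from h import *
from rig import ctrl
s=ctrl.sense();r0=fromq(s["ee_rot"]);p0=s["eef_pos"]
y=np.radians(24.8);c,n=np.cos(y),np.sin(y)
rt=R.from_matrix(np.array([[c,n,0],[n,-c,0],[0,0,-1]]))
o,p,r=rows((p0,r0),((541.5,179.6,90),rt),8);[print(x) for x in o];print(p)
E
```

```text
[0.06, -0.06, 1.62, 0.01, 0.0, -0.28]
[0.06, -0.07, 1.62, 0.01, 0.0, -0.28]
[0.07, -0.06, 1.62, 0.01, 0.0, -0.28]
[0.06, -0.06, 1.62, 0.01, 0.0, -0.28]
[0.06, -0.07, 1.62, 0.01, 0.0, -0.28]
[0.07, -0.06, 1.62, 0.01, 0.0, -0.28]
[0.06, -0.06, 1.62, 0.01, 0.0, -0.28]
[0.07, -0.06, 1.62, 0.01, 0.0, -0.28]
[541.51787116 179.62949788  90.01557342]
```

{"api": "move_arm", "payload": {"deltas": [[0.06, -0.06, 1.62, 0, 0, -0.28], [0.06, -0.07, 1.62, 0, 0, -0.28], [0.07, -0.06, 1.62, 0, 0, -0.28], [0.06, -0.06, 1.62, 0, 0, -0.28], [0.06, -0.07, 1.62, 0, 0, -0.28], [0.07, -0.06, 1.62, 0, 0, -0.28], [0.06, -0.06, 1.62, 0, 0, -0.28], [0.07, -0.06, 1.62, 0, 0, -0.28], [0, 0, 0, 0, 0, 0], [0, 0, 0, 0, 0, 0]], "grip": 4.5}}

```text
time_s: 3.15
eef_pos: [538.7, 182.9, 91.0]
ee_rot: [-0.0, 0.975, 0.221, -0.0]
force: [0.2, 0.9, -0.1]
grip_width: 0.526
```

```bash
python3 - <<'E'
from h import *
from rig import ctrl,eyes
import cv2,pickle
s=ctrl.sense();m=fromq(s["ee_rot"]).as_matrix();print(s["time_s"],s["eef_pos"].round(1),m.round(3),np.degrees(np.arctan2(m[1,0],m[0,0])),s["grip_width"])
p=eyes.camera_params("wrist");im=eyes.capture("wrist");pickle.dump(p,open("w2.pkl","wb"));cv2.imwrite("pics/w2.png",im)
E
```

```text
3.15 [538.7 182.9  91. ] [[ 0.902  0.432 -0.   ]
 [ 0.432 -0.902 -0.   ]
 [-0.    -0.    -1.   ]] 25.563067338633715 0.5258853874326074
```

View pics/w2.png

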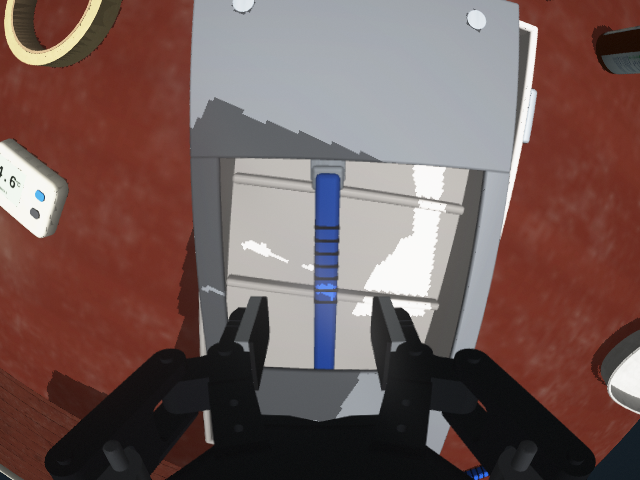

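```bash
python3 - <<'E'
import cv2
t=cv2.imread("pics/w2.png")
cv2.imwrite("pics/w2c.png",cv2.resize(t[150:380,210:500],None,fx=2.6,fy=2.6,interpolation=cv2.INTER_CUBIC))
E
```

```text
(no output)
```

View pics/w2c.png

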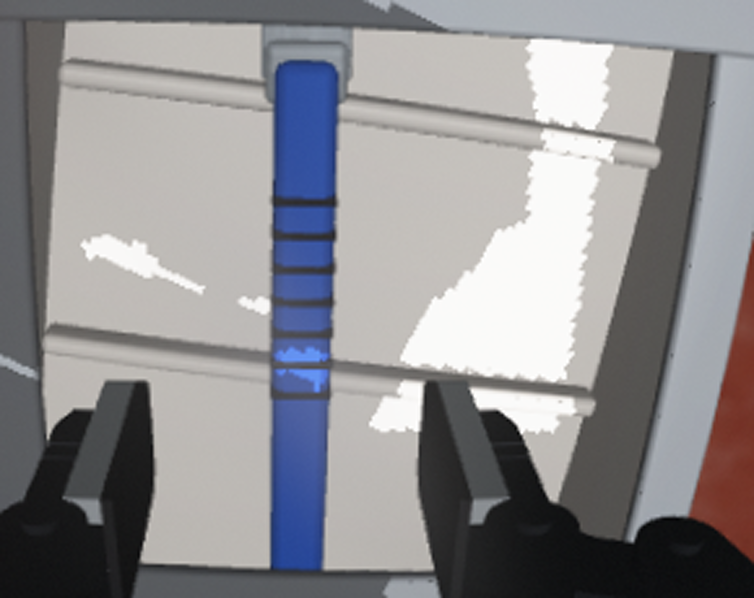

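```bash
python3 - <<'E'
from h import *
import pickle
p=pickle.load(open("w2.pkl","rb"));o=np.array([210,150])
f=lambda a,z:atz(rayf(p,np.array(a,float)/2.6+o),z)[:,:2]
v=[547.2,169.6,np.radians(23.44)]
c,s=np.cos(v[2]),np.sin(v[2]);L=lambda w:((w-v[:2])@np.array([[c,-s],[s,c]])).round(1)
e=f([(277,64),(337,64),(272,568),(323,568)],30);print("handle",L(e).tolist())
m=(e[0]+e[1]-e[2]-e[3]);print("yaw",np.degrees(np.arctan2(m[1],m[0])))
rg=f([(304,200),(303,301),(300,395)],30);print("rings",rg.round(1).tolist(),L(rg).tolist())
m=rg[0]-rg[2];print("yaw",np.degrees(np.arctan2(m[1],m[0])))
rib=f([(66,68),(657,152),(52,332),(590,400)],14);print("ribs",L(rib).tolist())
w=f([(22,22),(713,53)],62);print("win top corners",L(w).tolist())
from rig import ctrl
s_=ctrl.sense();r0=fromq(s_["ee_rot"]);p0=s_["eef_pos"];print(p0,s_["force"])
E
```

```text
handle [[48.3, 19.0], [48.8, 6.4], [-82.4, 15.8], [-82.0, 2.4]]
yaw 25.02963196805171
rings [[559.4, 188.0], [537.8, 177.7], [515.6, 167.7]] [[18.5, 12.0], [-5.4, 11.2], [-29.7, 10.8]]
yaw 24.90718539158165
ribs [[43.7, 68.0], [29.7, -74.5], [-23.5, 73.8], [-38.5, -67.2]]
win top corners [[60.0, 65.3], [60.6, -63.3]]
[539.01377047 182.95607116  91.51878702] [ 0.79330182 -0.74553297  0.83126703]
```

```bash
cat > go.py <<'E'
from h import *
from rig import ctrl
import sys
def down(yaw,th=0):
    y=np.radians(yaw);c,n=np.cos(y),np.sin(y)
    return R.from_matrix(np.array([[c,n,0],[n,-c,0],[0,0,-1]]))*R.from_euler('y',th,degrees=True)
def state():
    s=ctrl.sense();r0=fromq(s["ee_rot"]);m=r0.as_matrix()
    print(s["time_s"].round(2),s["eef_pos"].round(1),"yaw",np.degrees(np.arctan2(m[1,0],m[0,0])).round(2),"zax",m[:,2].round(3),"F",s["force"].round(1),"g",s["grip_width"].round(3),"j",s["joints"].round(2));return s["eef_pos"],r0
E
python3 - <<'E'
from go import *
o,p,r=rows(state(),((542.,179.8,40),down(24.9)),7);[print(x) for x in o]
E
```

```text
Traceback (most recent call last):
  File "go.py", line 9, in state
    print(s["time_s"].round(2),s["eef_pos"].round(1),"yaw",np.degrees(np.arctan2(m[1,0],m[0,0])).round(2),"zax",m[:,2].round(3),"F",s["force"].round(1),"g",s["grip_width"].round(3),"j",s["joints"].round(2));return s["eef_pos"],r0
          ^^^^^^^^^^^^^^^^^
AttributeError: 'float' object has no attribute 'round'
```

```bash
sed -i 's/s\["time_s"\].round(2)/round(float(s["time_s"]),2)/; s/s\["grip_width"\].round(3)/round(float(s["grip_width"]),3)/' go.py
python3 - <<'E'
from go import *
o,p,r=rows(state(),((542.,179.8,40),down(24.9)),7);[print(x) for x in o]
E
```

```text
3.2 [539.  183.   91.5] yaw 25.55 zax [ 0.001  0.    -1.   ] F [ 0.8 -0.7  0.8] g 0.528 j [ 0.12  0.55  1.53 -0.    1.06  1.25]
[0.02, 0.06, 0.74, 0.0, -0.01, 0.09]
[0.02, 0.06, 0.73, 0.0, -0.01, 0.09]
[0.02, 0.06, 0.74, 0.0, -0.01, 0.09]
[0.02, 0.06, 0.73, 0.0, -0.01, 0.09]
[0.01, 0.05, 0.74, 0.0, -0.01, 0.09]
[0.02, 0.06, 0.74, 0.0, -0.01, 0.09]
[0.02, 0.06, 0.73, 0.0, -0.01, 0.09]
```

{"api": "move_arm", "payload": {"deltas": [[0.02, 0.06, 0.74, 0, 0, 0.09], [0.02, 0.06, 0.74, 0, 0, 0.09], [0.02, 0.06, 0.74, 0, 0, 0.09], [0.02, 0.06, 0.74, 0, 0, 0.09], [0.02, 0.06, 0.74, 0, 0, 0.09], [0.02, 0.06, 0.74, 0, 0, 0.09], [0.02, 0.06, 0.74, 0, 0, 0.09], [0, 0, 0, 0, 0, 0], [0, 0, 0, 0, 0, 0], [0, 0, 0, 0, 0, 0]]}}

```text
time_s: 4.2
eef_pos: [542.0, 179.8, 39.4]
ee_rot: [0.0, 0.976, 0.216, 0.0]
force: [-0.2, 0.4, 0.7]
grip_width: 0.528
```

```bash
python3 - <<'E'
from go import *
o,p,r=rows(state(),((542.,179.8,9),down(24.9)),7);[print(x) for x in o]
E
```

```text
4.2 [542.  179.8  39.4] yaw 24.92 zax [ 0.001  0.    -1.   ] F [-0.2  0.4  0.7] g 0.528 j [0.12 0.63 1.56 0.   0.95 1.25]
[-0.0, -0.0, 0.43, 0.0, -0.01, 0.0]
[-0.0, -0.0, 0.44, 0.0, -0.01, 0.0]
[-0.0, -0.0, 0.43, 0.0, -0.01, 0.0]
[-0.0, -0.0, 0.43, 0.0, -0.01, 0.0]
[0.0, -0.0, 0.44, 0.0, -0.01, 0.0]
[0.0, -0.0, 0.43, 0.0, -0.01, 0.0]
[0.0, -0.01, 0.44, 0.0, -0.01, 0.0]
```

{"api": "move_arm", "payload": {"deltas": [[0, 0, 0.43, 0, 0, 0], [0, 0, 0.43, 0, 0, 0], [0, 0, 0.43, 0, 0, 0], [0, 0, 0.43, 0, 0, 0], [0, 0, 0.43, 0, 0, 0], [0, 0, 0.43, 0, 0, 0], [0, 0, 0.43, 0, 0, 0], [0, 0, 0, 0, 0, 0], [0, 0, 0, 0, 0, 0], [0, 0, 0, 0, 0, 0]]}}

```text
time_s: 5.2
eef_pos: [542.3, 179.0, 8.8]
ee_rot: [0.001, 0.976, 0.216, 0.0]
force: [2.7, -6.1, -0.4]
grip_width: 0.528
```

{"api": "move_arm", "payload": {"deltas": [[0, 0, 0, 0, 0, 0], [0, 0, 0, 0, 0, 0], [0, 0, 0, 0, 0, 0], [0, 0, 0, 0, 0, 0], [0, 0, 0, 0, 0, 0], [0, 0, 0, 0, 0, 0], [0, 0, 0, 0, 0, 0], [0, 0, 0, 0, 0, 0], [0, 0, 0, 0, 0, 0], [0, 0, 0, 0, 0, 0]], "grip": 0.8, "newtons": 60}}

```text
time_s: 6.2
eef_pos: [541.8, 179.7, 8.9]
ee_rot: [-0.0, 0.976, 0.216, 0.0]
force: [-1.0, 1.6, 0.1]
grip_width: 0.149
```

```bash
python3 - <<'E'
from go import *
state()
from rig import eyes
import cv2
cv2.imwrite("pics/w3.png",eyes.capture("wrist"))
E
```

```text
6.2 [541.8 179.7   8.9] yaw 24.92 zax [ 0.  0. -1.] F [-1.   1.6  0.1] g 0.149 j [0.12 0.67 1.58 0.   0.89 1.25]
```

View pics/w3.png

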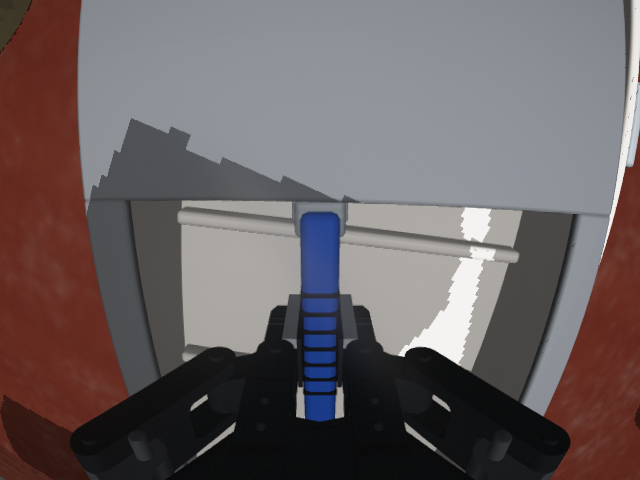

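```bash
cat > wp.py <<'E'
from go import *
import plan
plan.moving=lambda g:[(-95-g,-14,55-g,2),(55-g,-8,95-g,-4),(-12,-19,12,54),(-43,54,43,180)]
S=plan.setup(5)
W=[(-1.5,28,0),(-8,36,0),(-23,41,0),(-32,44.5,3),(-38,50,9),(-37,53.5,13),(-30,56,18),(-20,61,21),(0,62.5,21),(10,70,21),(25,77,21),(40,84.5,21),(46,92,12),(46,115,5),(46,150,0)]
E
python3 - <<'E'
from wp import *
for a,b in zip(W,W[1:]):
    c=[plan.clear(S,*(np.array(a)+(np.array(b)-a)*t)[:2],np.radians(a[2]+(b[2]-a[2])*t)) for t in np.linspace(0,1,8)]
    print(a,b,np.min(c,0).round(1))
p,r=state();v=np.array([547.2,169.6]);y=np.radians(23.44)
print(np.array([[np.cos(y),np.sin(y)],[-np.sin(y),np.cos(y)]])@(p[:2]-v))
E
```

```text
(-1.5, 28, 0) (-8, 36, 0) [20.  0.]
(-8, 36, 0) (-23, 41, 0) [15.   5.2]
(-23, 41, 0) (-32, 44.5, 3) [12.9  8. ]
(-32, 44.5, 3) (-38, 50, 9) [ 6.8 11.2]
(-38, 50, 9) (-37, 53.5, 13) [ 7.6 13.4]
(-37, 53.5, 13) (-30, 56, 18) [7.6 7.8]
(-30, 56, 18) (-20, 61, 21) [9.2 7.8]
(-20, 61, 21) (0, 62.5, 21) [9.5 8.1]
(0, 62.5, 21) (10, 70, 21) [9.3 9.6]
(10, 70, 21) (25, 77, 21) [10.7 17.1]
(25, 77, 21) (40, 84.5, 21) [ 9.  22.6]
(40, 84.5, 21) (46, 92, 12) [ 6.3 24.2]
(46, 92, 12) (46, 115, 5) [ 9.9 45. ]
(46, 115, 5) (46, 150, 0) [31.3 79.4]
6.25 [541.8 179.7   8.9] yaw 24.92 zax [ 0.  0. -1.] F [-0.1  0.1  1.6] g 0.151 j [0.12 0.67 1.58 0.   0.89 1.25]
[-0.9376779  11.43424213]
```

```bash
cat >> wp.py <<'E'
V=np.array([547.2,169.6]);Y=np.radians(23.44)
def tcp(w,yl=11.3,yaw=23.44):
    x,z,th=w;Rt=down(yaw,th)
    g=np.array([V[0]+np.cos(Y)*x-np.sin(Y)*yl,V[1]+np.sin(Y)*x+np.cos(Y)*yl,z])
    return g+Rt.apply([0,0,19]),Rt
def emit(ws,n=3,z_off=0):
    pose=state()
    for w in ws:
        o,p,r=rows(pose,tcp(w),n);[print(x) for x in o];pose=(p,r)
    print("end",p.round(1))
E
python3 -c "
from wp import *
emit(W[1:4])"
```

```text
6.25 [541.8 179.7   8.9] yaw 24.92 zax [ 0.  0. -1.] F [-0.1  0.1  1.6] g 0.151 j [0.12 0.67 1.58 0.   0.89 1.25]
[-0.24, -0.0, -0.27, 0.0, -0.0, 0.49]
[-0.23, -0.0, -0.27, 0.0, -0.0, 0.49]
[-0.24, 0.0, -0.27, 0.0, -0.0, 0.49]
[-0.5, 0.0, -0.17, 0.0, -0.0, 0.0]
[-0.5, 0.0, -0.16, 0.0, -0.0, 0.0]
[-0.5, 0.0, -0.17, 0.0, -0.0, 0.0]
[-0.27, 0.0, -0.12, 0.0, 1.0, 0.0]
[-0.26, 0.0, -0.12, 0.0, 1.0, 0.0]
[-0.26, 0.0, -0.12, 0.0, 1.0, 0.0]
end [514.3 167.6  25.5]
```

{"api": "move_arm", "payload": {"deltas": [[0, 0, -0.5, 0, 0, 0.3], [-0.25, 0, -0.2, 0, 0, 0.6], [-0.46, 0, -0.11, 0, 0, 0.57], [-0.5, 0, -0.17, 0, 0, 0], [-0.5, 0, -0.16, 0, 0, 0], [-0.5, 0, -0.17, 0, 0, 0], [-0.27, 0, -0.12, 0, 1.0, 0], [-0.26, 0, -0.12, 0, 1.0, 0], [-0.26, 0, -0.12, 0, 1.0, 0], [0, 0, 0, 0, 0, 0]]}}

```text
time_s: 7.25
eef_pos: [513.7, 167.5, 25.6]
ee_rot: [-0.005, 0.979, 0.203, 0.026]
force: [-0.2, 0.1, -0.7]
grip_width: 0.146
```

```bash
python3 - <<'E'
from wp import *
print(tcp(W[3])[0].round(1))
emit(W[4:7])
from rig import eyes
import cv2
cv2.imwrite("pics/w4.png",eyes.capture("wrist"))
E
```

```text
[514.3 167.6  25.5]
7.25 [513.7 167.5  25.6] yaw 23.44 zax [ 0.048  0.021 -0.999] F [-0.2  0.1 -0.7] g 0.146 j [0.09 0.57 1.71 0.02 0.81 1.24]
[-0.1, 0.0, -0.19, -0.0, 1.99, -0.0]
[-0.1, 0.0, -0.2, -0.0, 1.99, -0.0]
[-0.09, 0.01, -0.2, -0.0, 1.99, -0.0]
[0.09, -0.0, -0.11, -0.0, 1.33, -0.0]
[0.1, -0.0, -0.11, -0.0, 1.33, -0.0]
[0.1, -0.0, -0.11, -0.0, 1.33, -0.0]
[0.3, -0.0, -0.03, -0.0, 1.67, -0.0]
[0.3, -0.0, -0.02, -0.0, 1.67, -0.0]
[0.31, -0.0, -0.02, -0.0, 1.67, -0.0]
end [520.6 170.3  38. ]
```

View pics/w4.png

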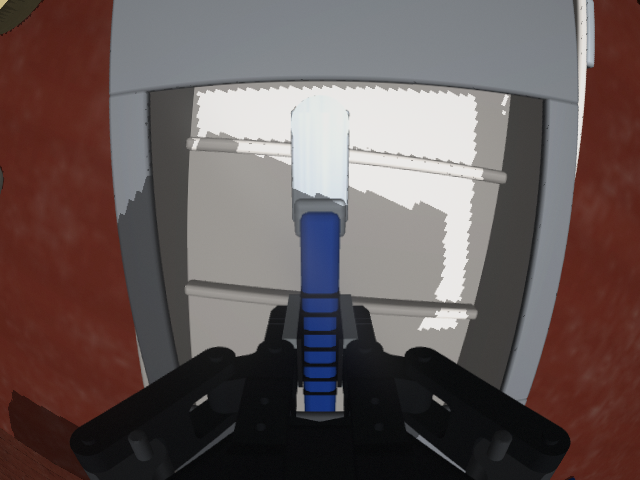

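{"api": "move_arm", "payload": {"deltas": [[-0.1, 0, -0.2, 0, 2, 0], [-0.1, 0, -0.2, 0, 2, 0], [-0.09, 0, -0.2, 0, 2, 0], [0.09, 0, -0.11, 0, 1.33, 0], [0.1, 0, -0.11, 0, 1.33, 0], [0.1, 0, -0.11, 0, 1.33, 0], [0.3, 0, -0.03, 0, 1.67, 0], [0.3, 0, -0.02, 0, 1.67, 0], [0.31, 0, -0.02, 0, 1.67, 0], [0, 0, 0, 0, 0, 0]]}}

```text
time_s: 8.3
eef_pos: [521.0, 170.6, 37.9]
ee_rot: [-0.032, 0.967, 0.201, 0.153]
force: [1.0, 0.1, 0.1]
grip_width: 0.149
```

```bash
python3 - <<'E'
from wp import *
print(tcp(W[6])[0].round(1))
emit(W[7:10])
from rig import eyes
import cv2
cv2.imwrite("pics/w5.png",eyes.capture("wrist"))
cv2.imwrite("pics/s5.png",cv2.resize(eyes.capture("scene")[80:330,150:450],None,fx=2.4,fy=2.4))
E
```

```text
[520.6 170.4  37.9]
8.3 [521.  170.6  37.9] yaw 23.44 zax [ 0.284  0.123 -0.951] F [1.  0.1 0.1] g 0.149 j [0.05 0.48 1.88 0.23 0.5  1.03]
[0.39, 0.0, -0.06, -0.0, 0.99, -0.0]
[0.38, 0.0, -0.06, -0.0, 0.99, -0.0]
[0.39, 0.0, -0.05, -0.0, 0.99, -0.0]
[0.64, 0.0, 0.19, -0.0, 0.0, -0.0]
[0.64, 0.0, 0.2, -0.0, 0.0, -0.0]
[0.64, 0.0, 0.19, -0.0, 0.0, -0.0]
[0.4, 0.0, -0.11, -0.0, 0.0, -0.0]
[0.4, 0.0, -0.12, -0.0, 0.0, -0.0]
[0.41, 0.0, -0.11, -0.0, 0.0, -0.0]
end [558.1 186.7  52.2]
```

View pics/w5.png

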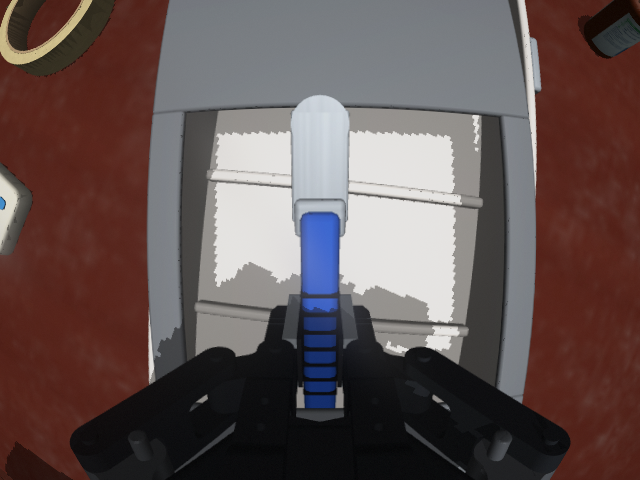

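View pics/s5.png

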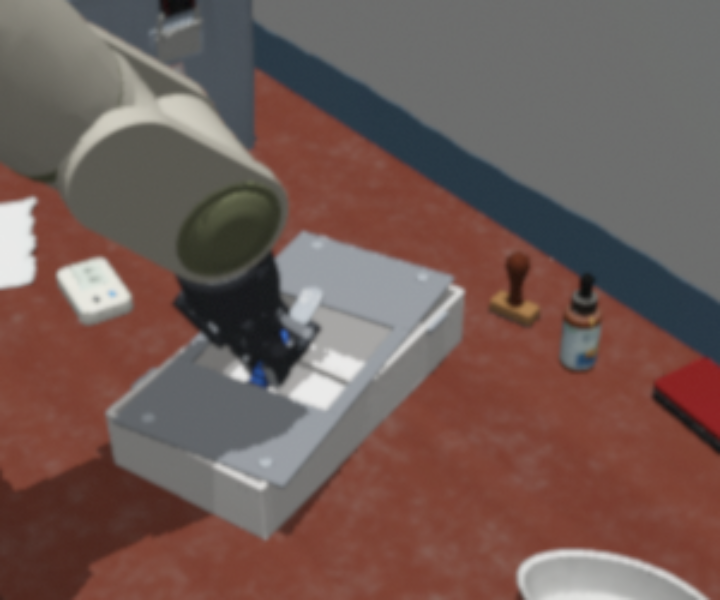

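{"api": "move_arm", "payload": {"deltas": [[0.39, 0, -0.06, 0, 1, 0], [0.38, 0, -0.06, 0, 1, 0], [0.39, 0, -0.05, 0, 1, 0], [0.64, 0, 0.19, 0, 0, 0], [0.64, 0, 0.2, 0, 0, 0], [0.64, 0, 0.19, 0, 0, 0], [0.4, 0, -0.11, 0, 0, 0], [0.4, 0, -0.12, 0, 0, 0], [0.41, 0, -0.11, 0, 0, 0], [0, 0, 0, 0, 0, 0]]}}

```text
time_s: 9.4
eef_pos: [558.8, 186.9, 52.8]
ee_rot: [-0.037, 0.963, 0.2, 0.179]
force: [-0.2, -0.7, -0.6]
grip_width: 0.148
```

```bash
python3 - <<'E'
from wp import *
print(tcp(W[9])[0].round(1))
emit(W[10:13])
E
```

```text
[558.1 186.7  52.3]
9.4 [558.8 186.9  52.8] yaw 23.46 zax [ 0.33   0.143 -0.933] F [-0.2 -0.7 -0.6] g 0.148 j [0.07 0.51 1.79 0.25 0.51 1.04]
[0.52, -0.0, -0.03, 0.0, -0.02, 0.01]
[0.53, -0.0, -0.03, 0.0, -0.02, 0.01]
[0.52, -0.0, -0.03, 0.0, -0.02, 0.01]
[0.56, -0.0, -0.05, 0.0, 0.0, -0.0]
[0.55, -0.0, -0.06, 0.0, 0.0, -0.0]
[0.56, -0.01, -0.05, 0.0, 0.0, -0.0]
[0.18, 0.0, -0.17, 0.0, -3.0, -0.0]
[0.16, 0.0, -0.18, 0.0, -3.0, -0.0]
[0.16, 0.0, -0.19, 0.0, -3.0, -0.0]
end [588.5 199.9  73.4]
```

```bash
python3 - <<'E'
from wp import *
W2=[(25,77,21),(40,85,21),(47,105,21),(47,140,20)]
W0=[(10,70,21)]+W2
for a,b in zip(W0,W2):
    c=[plan.clear(S,*(np.array(a)+(np.array(b)-a)*t)[:2],np.radians(a[2]+(b[2]-a[2])*t)) for t in np.linspace(0,1,8)]
    print(a,b,np.min(c,0).round(1))
emit(W2[:3])
E
```

```text
(10, 70, 21) (25, 77, 21) [10.7 17.1]
(25, 77, 21) (40, 85, 21) [ 9.  22.6]
(40, 85, 21) (47, 105, 21) [ 8.  24.7]
(47, 105, 21) (47, 140, 20) [15.3 42.3]
9.4 [558.8 186.9  52.8] yaw 23.46 zax [ 0.33   0.143 -0.933] F [-0.2 -0.7 -0.6] g 0.148 j [0.07 0.51 1.79 0.25 0.51 1.04]
[0.52, -0.0, -0.03, 0.0, -0.02, 0.01]
[0.53, -0.0, -0.03, 0.0, -0.02, 0.01]
[0.52, -0.0, -0.03, 0.0, -0.02, 0.01]
[0.56, -0.0, -0.07, 0.0, 0.0, -0.0]
[0.56, -0.0, -0.07, 0.0, 0.0, -0.0]
[0.57, -0.0, -0.07, 0.0, 0.0, -0.0]
[0.46, -0.0, -0.54, 0.0, 0.0, -0.0]
[0.45, -0.0, -0.54, 0.0, 0.0, -0.0]
[0.46, -0.0, -0.54, 0.0, 0.0, -0.0]
end [592.1 201.3  87.3]
```

{"api": "move_arm", "payload": {"deltas": [[0.52, 0, -0.03, 0, 0, 0], [0.53, 0, -0.03, 0, 0, 0], [0.52, 0, -0.03, 0, 0, 0], [0.56, 0, -0.07, 0, 0, 0], [0.56, 0, -0.07, 0, 0, 0], [0.57, 0, -0.07, 0, 0, 0], [0.46, 0, -0.54, 0, 0, 0], [0.45, 0, -0.54, 0, 0, 0], [0.46, 0, -0.54, 0, 0, 0], [0, 0, 0, 0, 0, 0]]}}

```text
time_s: 10.4
eef_pos: [592.3, 201.3, 88.2]
ee_rot: [-0.037, 0.963, 0.2, 0.18]
force: [0.9, 0.9, -0.5]
grip_width: 0.15
```

```bash
python3 - <<'E'
from wp import *
emit([(47,160,18)],4)
from rig import eyes
import cv2
cv2.imwrite("pics/w6.png",eyes.capture("wrist"))
cv2.imwrite("pics/s6.png",cv2.resize(eyes.capture("scene")[80:330,150:450],None,fx=2.4,fy=2.4))
E
```

```text
10.4 [592.3 201.3  88.2] yaw 23.46 zax [ 0.331  0.143 -0.933] F [ 0.9  0.9 -0.5] g 0.15 j [0.09 0.51 1.66 0.19 0.63 1.12]
[0.46, -0.0, -1.26, 0.01, -0.78, 0.0]
[0.44, -0.01, -1.27, 0.01, -0.78, 0.0]
[0.42, 0.0, -1.28, 0.01, -0.78, 0.0]
[0.4, -0.0, -1.28, 0.01, -0.78, 0.0]
end [591.2 201.  141.9]
```

View pics/w6.png

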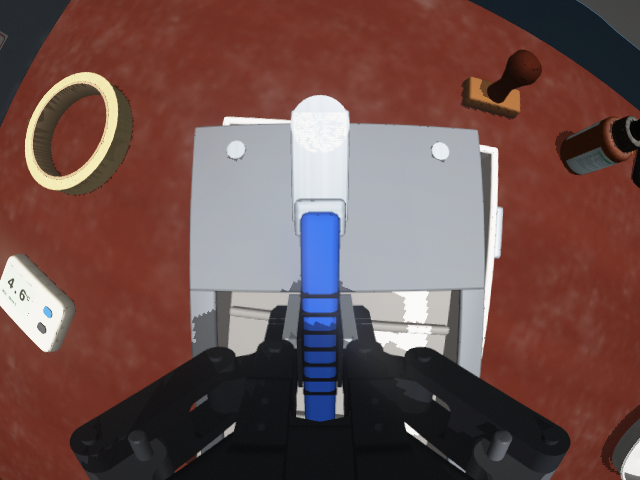

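View pics/s6.png

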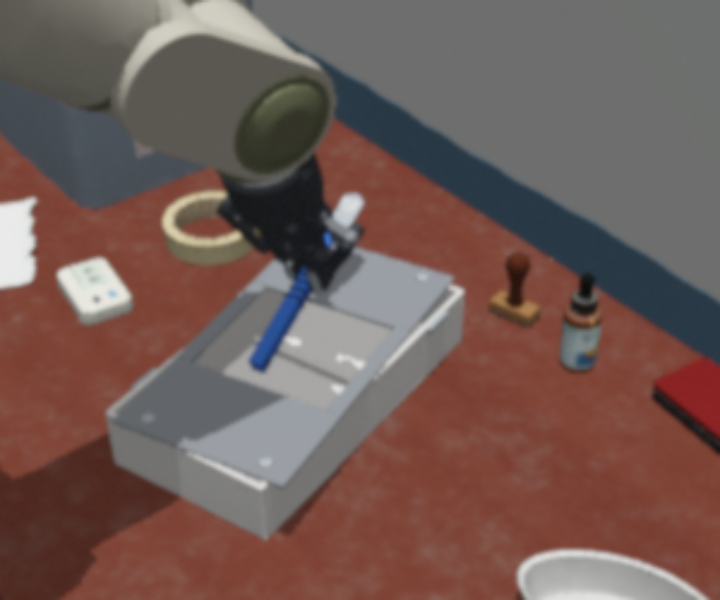

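```bash
python3 - <<'E'
from wp import *
emit([(47,150,18),(47,160,0)],5)
E
```

```text
10.5 [591.5 201.2  86.9] yaw 23.45 zax [ 0.329  0.143 -0.934] F [-0.2 -0.4 -1.1] g 0.143 j [0.09 0.51 1.66 0.19 0.62 1.12]
[0.32, 0.0, -0.84, -0.0, -0.6, 0.0]
[0.3, 0.0, -0.85, -0.0, -0.6, 0.0]
[0.3, 0.0, -0.85, -0.0, -0.6, 0.0]
[0.29, 0.0, -0.85, -0.0, -0.6, 0.0]
[0.28, 0.01, -0.86, -0.0, -0.6, 0.0]
[-0.06, -0.0, -0.21, 0.0, -3.6, 0.0]
[-0.06, -0.0, -0.2, 0.0, -3.6, 0.0]
[-0.08, -0.0, -0.2, 0.0, -3.6, 0.0]
[-0.1, -0.0, -0.2, 0.0, -3.6, 0.0]
[-0.1, -0.0, -0.18, 0.0, -3.6, 0.0]
end [585.9 198.6 141. ]
```

{"api": "move_arm", "payload": {"deltas": [[0.32, 0, -0.84, 0, -0.6, 0], [0.3, 0, -0.85, 0, -0.6, 0], [0.3, 0, -0.85, 0, -0.6, 0], [0.29, 0, -0.85, 0, -0.6, 0], [0.28, 0, -0.86, 0, -0.6, 0], [-0.06, 0, -0.21, 0, -3.6, 0], [-0.06, 0, -0.2, 0, -3.6, 0], [-0.08, 0, -0.2, 0, -3.6, 0], [-0.1, 0, -0.2, 0, -3.6, 0], [-0.1, 0, -0.18, 0, -3.6, 0]]}}

```text
time_s: 11.5
eef_pos: [585.6, 198.6, 140.7]
ee_rot: [0.0, 0.979, 0.203, -0.002]
force: [0.9, 0.7, -0.4]
grip_width: 0.148
```

```bash
python3 - <<'E'
from go import *
o,p,r=rows(state(),((573.5,-212,140),down(90)),20);[print(x) for x in o];print(p)
E
```

```text
11.5 [585.6 198.6 140.7] yaw 23.44 zax [-0.003 -0.001 -1.   ] F [ 0.9  0.7 -0.4] g 0.148 j [ 0.14  0.6   1.31 -0.    1.24  1.3 ]
[-0.87, 1.86, 0.01, -0.01, 0.01, -3.33]
[-0.98, 1.81, 0.0, -0.01, 0.01, -3.33]
[-1.08, 1.74, 0.01, -0.01, 0.01, -3.33]
[-1.19, 1.68, 0.0, -0.01, 0.01, -3.33]
[-1.27, 1.61, 0.01, -0.01, 0.01, -3.33]
[-1.37, 1.53, 0.01, -0.01, 0.01, -3.33]
[-1.46, 1.45, 0.0, -0.01, 0.01, -3.33]
[-1.53, 1.36, 0.01, -0.01, 0.01, -3.33]
[-1.62, 1.27, 0.01, -0.01, 0.01, -3.33]
[-1.68, 1.18, 0.0, -0.01, 0.01, -3.33]
[-1.75, 1.07, 0.01, -0.01, 0.01, -3.33]
[-1.81, 0.98, 0.01, -0.01, 0.01, -3.33]
[-1.87, 0.86, 0.0, -0.01, 0.01, -3.33]
[-1.91, 0.76, 0.01, -0.01, 0.01, -3.33]
[-1.95, 0.64, 0.0, -0.01, 0.01, -3.33]
[-1.98, 0.53, 0.01, -0.01, 0.01, -3.33]
[-2.01, 0.41, 0.0, -0.01, 0.01, -3.33]
[-2.04, 0.3, 0.01, -0.01, 0.01, -3.33]
[-2.04, 0.17, 0.0, -0.01, 0.01, -3.33]
[-2.06, 0.06, 0.01, -0.01, 0.01, -3.33]
[ 573.49211971 -212.03781812  139.96977891]
```

{"api": "move_arm", "payload": {"deltas": [[-0.87, 1.86, 0, 0, 0.01, -3.33], [-0.98, 1.81, 0, 0, 0.01, -3.33], [-1.08, 1.74, 0, 0, 0.01, -3.33], [-1.19, 1.68, 0, 0, 0.01, -3.33], [-1.27, 1.61, 0, 0, 0.01, -3.33], [-1.37, 1.53, 0, 0, 0.01, -3.33], [-1.46, 1.45, 0, 0, 0.01, -3.33], [-1.53, 1.36, 0, 0, 0.01, -3.33], [-1.62, 1.27, 0, 0, 0.01, -3.33], [-1.68, 1.18, 0, 0, 0.01, -3.33]]}}

```text
time_s: 12.5
eef_pos: [579.5, -7.4, 140.4]
ee_rot: [-0.0, 0.879, 0.476, 0.001]
force: [-0.0, 0.0, -1.4]
grip_width: 0.15
```

{"api": "move_arm", "payload": {"deltas": [[-1.75, 1.07, 0, 0, 0.01, -3.33], [-1.81, 0.98, 0, 0, 0.01, -3.33], [-1.87, 0.86, 0, 0, 0.01, -3.33], [-1.91, 0.76, 0, 0, 0.01, -3.33], [-1.95, 0.64, 0, 0, 0.01, -3.33], [-1.98, 0.53, 0, 0, 0.01, -3.33], [-2.01, 0.41, 0, 0, 0.01, -3.33], [-2.04, 0.3, 0, 0, 0.01, -3.33], [-2.04, 0.17, 0, 0, 0.01, -3.33], [-2.06, 0.06, 0, 0, 0.01, -3.33]]}}

```text
time_s: 13.5
eef_pos: [573.5, -212.7, 139.9]
ee_rot: [-0.001, 0.706, 0.708, 0.002]
force: [0.5, -0.2, -0.6]
grip_width: 0.148
```

```bash
python3 - <<'E'
from go import *
state()
from rig import eyes
import cv2,pickle
pickle.dump(eyes.camera_params("wrist"),open("w7.pkl","wb"))
cv2.imwrite("pics/w7.png",eyes.capture("wrist"))
cv2.imwrite("pics/t7.png",eyes.capture("top"));cv2.imwrite("pics/s7.png",eyes.capture("scene"))
E
```

```text
13.5 [ 573.5 -212.7  139.9] yaw 90.18 zax [ 0.001  0.003 -1.   ] F [ 0.5 -0.2 -0.6] g 0.148 j [-0.55  0.58  1.34  0.    1.22 -0.55]
```

View pics/w7.png

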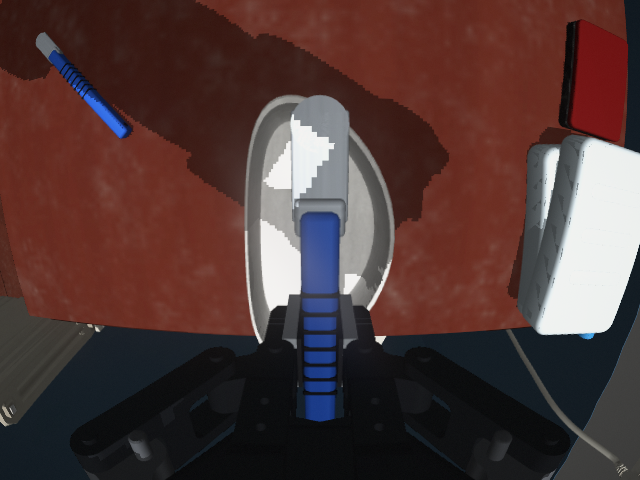

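View pics/s7.png

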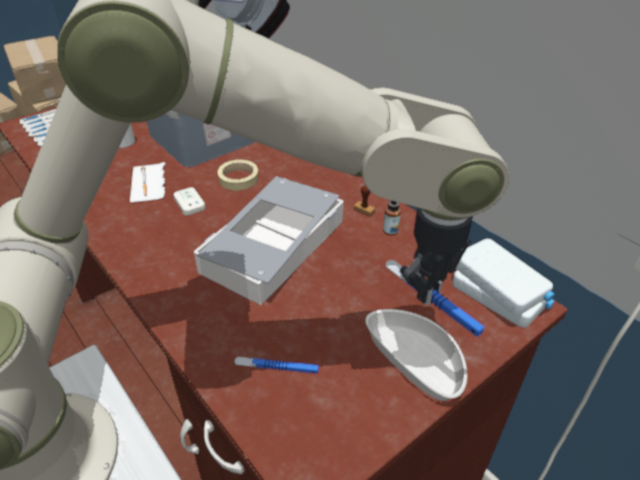

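```bash
python3 - <<'E'
from h import *
import pickle
p=pickle.load(open("w7.pkl","rb"))
print(atz(rayf(p,np.array([(258,115),(247,160),(245,200),(247,250),(252,300),(258,340),(290,95),(363,127),(385,170),(393,225),(388,270),(375,310)],float)),33).round(1))
# blade tip in wrist cam: check spatula level: known x=90 ahead of grasp
p=p;c,d=rayf(p,np.array([(320,96),(320,213)],float))
print(c,d.round(3))
for y,i in((-212.7+90,0),(-212.7+50,1)): print(c+d[i]*(y-c[1])/d[i,1])
E
```

```text
[[ 532.4 -127.7   33. ]
 [ 524.2 -158.    33. ]
 [ 521.7 -185.9   33. ]
 [ 521.2 -222.8   33. ]
 [ 522.2 -263.4   33. ]
 [ 524.3 -300.2   33. ]
 [ 553.7 -114.7   33. ]
 [ 602.  -135.8   33. ]
 [ 617.8 -164.6   33. ]
 [ 625.4 -203.5   33. ]
 [ 624.1 -238.    33. ]
 [ 616.5 -271.6   33. ]]
[ 573.03742141 -131.25160252  281.92827848] [[ 0.002  0.063 -0.998]
 [ 0.003 -0.249 -0.969]]
[ 573.24358646 -122.7         146.90494915]
[ 573.39967687 -162.7         159.56395156]
```

{"api": "move_arm", "payload": {"deltas": [[0, 0, 0.4, 0, -0.1, 0], [0, 0, 0.7, 0, -0.1, 0], [0, 0, 0.8, 0, 0, 0], [0, 0, 0.8, 0, 0, 0], [0, 0, 0.8, 0, 0, 0], [0, 0, 0.7, 0, 0, 0], [0, 0, 0.4, 0, 0, 0], [0, 0, 0.2, 0, 0, 0], [0, 0, 0, 0, 0, 0], [0, 0, 0, 0, 0, 0]]}}

```text
time_s: 14.65
eef_pos: [574.1, -212.1, 92.7]
ee_rot: [0.001, 0.707, 0.707, 0.0]
force: [0.6, -0.4, -0.5]
grip_width: 0.145
```

{"api": "move_arm", "payload": {"deltas": [[0, 0, 0, 0, 0, 0], [0, 0, 0, 0, 0, 0], [0, 0, 0, 0, 0, 0], [0, 0, 0, 0, 0, 0], [0, 0, 0, 0, 0, 0], [0, 0, 0, 0, 0, 0], [0, 0, 0, 0, 0, 0], [0, 0, 0, 0, 0, 0], [0, 0, 0, 0, 0, 0], [0, 0, 0, 0, 0, 0]]}}

```text
time_s: 15.65
eef_pos: [573.9, -212.0, 92.4]
ee_rot: [0.001, 0.707, 0.707, 0.0]
force: [-0.1, -0.3, -0.5]
grip_width: 0.15
```

```bash
python3 - <<'E'
from go import *
state()
from rig import eyes,ctrl
import cv2
print(ctrl.sense()["dq"].round(4))
s=eyes.capture("scene");t=eyes.capture("top")
cv2.imwrite("pics/s8.png",cv2.resize(s[200:420,330:590],None,fx=2.7,fy=2.7,interpolation=cv2.INTER_CUBIC))
cv2.imwrite("pics/t8.png",t)
p=eyes.camera_params("scene");q=eyes.camera_params("top")
def pr(p,X):
    T=np.array(p["camera_from_world"]);c=T[:3,:3]@X+T[:3,3];u=np.array(p["K"])@c;return (u[:2]/u[2]).round(1)
for n,X in(("tip",(573.3,-217.5+95,105)),("butt",(573.3,-217.5-95,105)),("mid",(573.3,-217.5,105))):print(n,pr(p,np.array(X)),((pr(p,np.array(X))-[330,200])*2.7).round(0))
E
```

```text
15.65 [ 573.9 -212.    92.4] yaw 90.05 zax [ 0.002 -0.001 -1.   ] F [-0.1 -0.3 -0.5] g 0.15 j [-0.55  0.63  1.39  0.    1.12 -0.55]
[-0.0002  0.0019  0.     -0.0009 -0.0007 -0.0004]
tip [384.1 281. ] [146. 219.]
butt [474.  351.5] [389. 409.]
mid [426.2 314. ] [260. 308.]
```

View pics/s8.png

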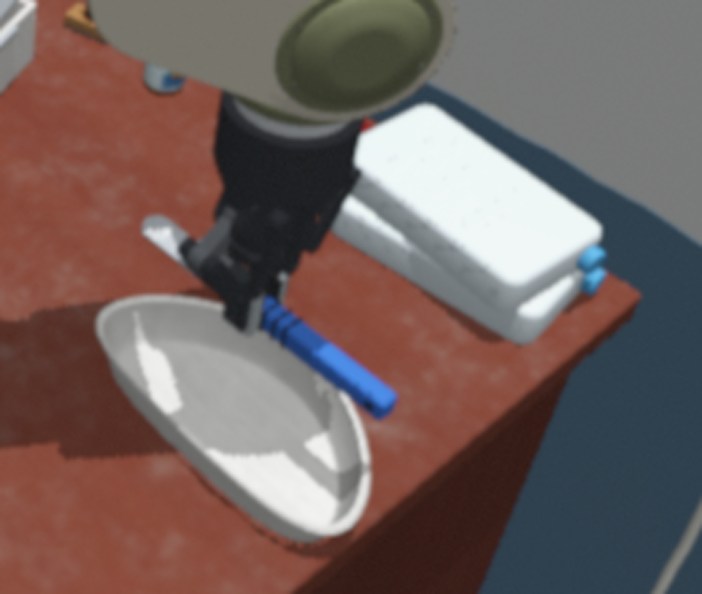

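View pics/t8.png

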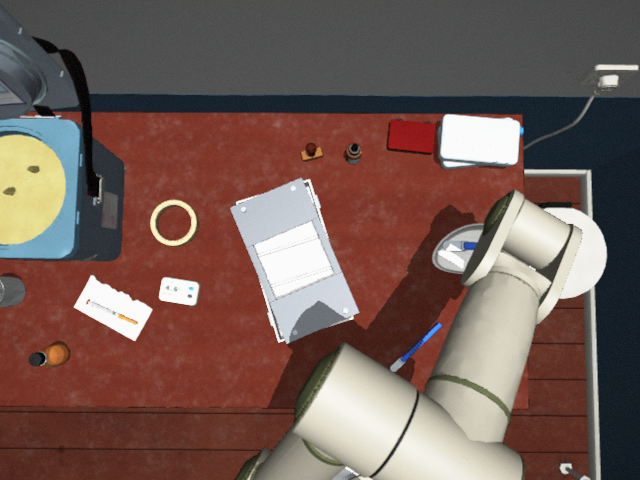

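The predicted blade tip (146,219) and butt (389,409) match the crop, where the tip shows at about (150,222) and the butt at about (388,403). The spatula is level, centred and clear of everything, and the other things haven't moved. I'm handing it in.

```bash
python3 -c "
from rig import order
print(order.finish_job())"
```

```text
the job is handed in; nothing more can be done
None
```

The job is done and handed in at about 15.8 s of the 38 s allowed. The larger spatula came out of the window blade first and is now held level over the middle of the kidney dish.

- **Getting it out:** I gripped it about 5 mm from its middle, drew it back under the cover and tilted the blade up to 21°. It then came out along a path planned to stay at least 6 mm clear of the cover. The measured force at each stop on the way out stayed at about 1 N, so nothing suggests it pressed on the cover.
- **Where it is held:** The underside is about 97 mm above the desk, and its centre is within about 2 mm of the middle of the dish. It lies along the dish with less than 0.2° of tilt.
- **Last checks:** The arm was still, the outside force was below 1 N, and the grip opening was steady. The blade tip and handle butt appeared in the scene picture within about 6 px of where they should be in the 2.7x enlarged crop. In the pictures, the dish and the other things on the desk are where they started.

Three checks disagreed slightly:
- **Tray and cover:** In the pictures the tray's ribs sit about 6° turned from the cover, although their axes should match. I planned from what the pictures showed.
- **Sideways force:** A reading of about 6 N appeared as the open fingers reached the bottom of the tray. It was gone once they had closed.
- **Blade tip height:** One wrist-camera estimate came out 7 mm low. That view is very sensitive to small errors, and the scene picture did not show it.

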